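Un-nest the sample beakers and sort them by size

TASK

The three steel beakers in the middle of the bench are nested tightly in one another. Pull the small and the medium one out and stand each upright in the empty bay of the tray that already holds a beaker of its own size; leave the large one standing upright where it is.

Things in the scene. Friction and masses are not known exactly. Their poses are not given: they have to be found in the camera images.
- small_center (a point): Centre (on the axis, half-way up) of the small steel beaker, top of the nest: 44 mm outside diameter, 70 mm high, wall 2.5 mm, 80 g. A 54 mm bead, 27 to 32 mm above its underside, rests on the medium one's rim; grip the 38 mm of plain wall above it. The part below sits in the medium beaker with only 1 to 2 mm of play: lift straight up. z: its axis, mouth up.
- medium_center (a point): Centre (on the axis, half-way up) of the medium steel beaker, middle of the nest: 54 mm outside diameter, 88 mm high, wall 3 mm, 140 g. A 64 mm bead, 45 to 50 mm above its underside, rests on the large one's rim; grip the 38 mm of plain wall above it. The part below sits in the large beaker with only 1 to 2 mm of play: lift straight up. z: its axis, mouth up.
- large: The large steel beaker, loose on the bench, that holds the other two: 64 mm outside diameter, 105 mm high, no bead, 350 g. Origin at the centre of its underside, z up its axis. Another one like it stands empty at the far edge of the bench and plays no part.
- tray_small: White tray fixed to the bench, 250 mm along its x, 130 along y, walls 22 high and 5 thick, floor 5 thick, halved by a cross wall at its middle. Origin: centre of its underside. In the +x bay stands a small beaker (44 mm wide, 70 high); the -x bay, nearer the robot, is empty: centre 62 mm from the origin, 115 x 120 mm inside. The nest's small beaker goes there.
- tray_medium: A second tray just like tray_small, same axes, but with a medium beaker (54 mm wide, 88 mm high) in its +x bay. The nest's medium beaker goes in its empty -x bay, centre 62 mm from the origin. Which of the two trays is on the left varies.
Not all that is in view belongs to the job. What is shaped like the part that bears medium_center but pink, purple or turquoise is not meant.

How it is judged:
At the end, for the whole second after the job is handed in: The small beaker stands upright (within 10 degrees), at rest on the floor of the empty bay of the tray that holds the other small beaker, the medium beaker likewise in the tray that holds the other medium beaker, and the large beaker stands upright within 40 mm of where it began (x of small_center in the frame of tray_small between -0.11 and -0.015 m and y of small_center in the frame of tray_small between -0.05 and 0.05 m and z of small_center in the frame of tray_small below 0.046 m and angle between each of small_center, medium_center, large's own z axis and vertical below 0.17 rad and x of medium_center in the frame of tray_medium between -0.11 and -0.015 m and y of medium_center in the frame of tray_medium between -0.05 and 0.05 m and z of medium_center in the frame of tray_medium below 0.055 m and distance of large from where it was at the start of the episode below 0.04 m and linear speed of each of small, medium below 0.03 m/s); the robot touches nothing.
It fails at once if the large beaker is knocked over or lifted off the bench with the others (angle between large's own z axis and vertical above 0.6 rad or height (world z) of large above 0.04 m).
It also fails if it takes over 64 s, if anything falls off the work surface, if the arm or the gripper's body presses on something with over 40 N, if the wrist force passes 120 N, or if a joint passes its speed limit or range.

ROBOT

A 6-joint arm with a two-finger parallel gripper is mounted at the origin on the work surface. World frame = base frame: x ahead of the robot, y to its left, z up, the work surface at z = 0. Lengths are in m, angles in rad, forces in N, time in s.
With the tool pointing down it reaches from about 0.3 to 0.875 m from the base axis. Payload 6.4 kg.
Tool frame: the origin (TCP) lies midway between the tips of the shut fingers; the grasp point (between the pads) lies 19 mm behind it; z points along the fingers, y is the line along which they close (so a half turn about z gives the same grasp; the last joint's range is limited). The gripper opens to 85 mm and grips with 20 to 120 N. Pads are 22 mm wide; open, the fingers measure 114 mm over their backs; the gripper's body (76 mm by 85 mm) begins 54 mm behind the grasp point. The pads swing forward as they close: fully open they stand 13 mm farther back than shut.
Start: joints at [-0.206, 0.181, 1.607, -0, 1.354, -0.206], TCP at [0.575, 0, 0.231] pointing down, gripper open.
Joint ranges: [-2.99, 2.99], [-0.89, 2.07], [0.3, 2.58], [-1.14, 4.28], [0, 2.63], [-3.12, 3.12]. Speed limits (rad/s): [2.57, 2.57, 3.01, 3.14, 3.14, 3.14].

INTERFACE

Orientations are given as a unit quaternion [w, x, y, z].
In Python, from workcell import readout, camera, get_calibration, workorder gives the robot as it stands. The module is installed in compiled form; this text tells all that it offers.
- The arm moves only by the tool jog_arm, never from a script. Its argument "series" is a list of rows, each a list of 7 numbers: the shift along the tool's x, y, z in units of 25 mm (1.0 is 25 mm), then the turn, a rotation vector about the tool's x, y, z in units of 5 degrees (1.0 is 5 degrees), then the opening, from 0 (shut) to 1 (fully open). A call has 1 to 10 rows; each row is the pose to reach, as a shift and turn from the pose commanded when the call began, along the tool's axes at that moment; what a row does not reach only later rows make up. A row lasts 1/10 s, in which the tool goes at most 50 mm and 8.59 degrees, less where a joint would pass 70% of its speed; a pose out of reach is approached as far as the arm can. A call with a gripper value outside its range is refused whole. The fingers move at their own pace and stop on an object; "force" is the grip in N (left out, the last holds). Time passes only in rows, so rows that repeat a pose let the fingers close. It gives the time, the measured TCP pose, the force, the opening and the grip force at its end, in the units of the state.
- readout.get_state(): the state, without advancing time (a new reading comes with each control period).
- camera(name): name is "scene" or "side" or "wrist"; returns the picture (400x640x3 uint8, blue, green, red); there is no depth.
- get_calibration(name): a dict with "fx", "fy", "cx", "cy" (pixels), "D" ([k1, k2, p1, p2, k3] as OpenCV has them; the pictures are not rectified), "pose" (4x4, takes a point from camera to world coordinates). Camera axes: x right, y up, looking along -z (the intrinsics and any distortion apply to the point x, -y, -z); pixel columns grow to the right and rows downward; lengths in m; the calibration is good to about 2 mm. A picture is of the moment at which its call begins: read the wrist's pose just before it. get_calibration takes no time and is no camera call; for the wrist camera it gives the pose at the moment of the call.
- workorder.sign_off(): hands the job in; it is judged then, once.
The state is a dict: "time_s": time; "q": joint angles; "qvel": joint speeds; "effort": joint torques, N m; "position": TCP position; "eef_rot": TCP orientation; "contact_force": force on the tool from outside, world axes, zero at the start; "torque": the same for the moment, N m; "gripper_width": opening from 0.0 (shut) to 1.0 (fully open); "grasp_force": force on a finger pad.
Only numpy, scipy, OpenCV 4.12 (cv2) and the standard library are available. Lean on these libraries where they do the work, as an engineer would, in place of code of your own. Each camera call takes 0.05 s, during which the arm holds its last target. There are 200 camera calls.

## Working session

There is one attempt and no reset: what is moved stays moved. The work goes in short steps, Python scripts to look and compute and a tool call to move; the robot and the scene stay as the last step left them, time stands still between calls to the robot, and variables do not carry over. Pictures are saved under pics/ and viewed, at most 13 in all, crops included, and the job is handed in when it is done.

Besides the shell and the picture viewer there is one more tool, called as a command line: name --pt "numbers of a row" for each row, then --argument value for the rest. jog_arm: Moves the arm, as the interface text tells. Its arguments: {"type":"object","properties":{"series":{"type":"array"},"force":{"type":"number"}},"required":["series"]}

```bash
mkdir -p pics; cat > h.py <<'E'
import numpy as np, cv2, pickle
from workcell import readout, camera, get_calibration, workorder
def shot(n,f):
    c=get_calibration(n); im=camera(n); cv2.imwrite(f'pics/{f}.png',im); pickle.dump(c,open(f'pics/{f}.cal','wb')); return im,c
def ray(c,u,v):
    K=np.array([[c['fx'],0,c['cx']],[0,c['fy'],c['cy']],[0,0,1.]])
    p=cv2.undistortPoints(np.array([[[u,v]]],float),K,np.array(c['D'],float))[0,0]
    P=np.array(c['pose']); d=P[:3,:3]@np.array([p[0],-p[1],-1]); return P[:3,3],d/np.linalg.norm(d)
def load(f): return pickle.load(open(f'pics/{f}.cal','rb'))
def atz(c,u,v,z):
    o,d=ray(c,u,v); return o+d*(z-o[2])/d[2]
def tri(rs):
    A=0;b=0
    for o,d in rs:
        M=np.eye(3)-np.outer(d,d); A=A+M; b=b+M@o
    x=np.linalg.solve(A,b); return x,[np.linalg.norm((np.eye(3)-np.outer(d,d))@(x-o)) for o,d in rs]
def proj(c,X):
    K=np.array([[c['fx'],0,c['cx']],[0,c['fy'],c['cy']],[0,0,1.]]);P=np.linalg.inv(np.array(c['pose']))
    q=(P[:3,:3]@np.atleast_2d(X).T).T+P[:3,3]; q=q*[1,-1,-1]
    return cv2.projectPoints(q,np.zeros(3),np.zeros(3),K,np.array(c['D'],float))[0][:,0]
E
python3 - <<'E'
from h import *
for n in ('scene','side','wrist'):
    im,c=shot(n,n+'0'); print(n,c['fx'],np.round(c['pose'],3).tolist())
print(readout.get_state())
E
```

```text
scene 420.0656913620688 [[-0.048, -0.623, 0.781, 1.266], [0.999, -0.039, 0.031, 0.017], [0.011, 0.781, 0.624, 0.718], [0.0, 0.0, 0.0, 1.0]]
side 423.7631718171633 [[-0.99, 0.075, -0.121, 0.415], [-0.142, -0.493, 0.858, 0.813], [0.005, 0.867, 0.499, 0.599], [0.0, 0.0, 0.0, 1.0]]
wrist 276.3295291466299 [[1.0, -0.001, 0.0, 0.575], [0.001, 0.961, 0.276, 0.07], [-0.001, -0.276, 0.961, 0.373], [0.0, 0.0, 0.0, 1.0]]
{'time_s': 0.15, 'q': array([-2.06300586e-01,  1.81362159e-01,  1.60774962e+00, -7.94814282e-07,
        1.35380545e+00, -2.06324199e-01]), 'qvel': array([-0.00030314, -0.00100714, -0.00306958, -0.00090964, -0.00089748,
       -0.00089288]), 'effort': array([ 1.94259010e-03, -4.45260644e+01, -3.51692533e+01, -1.26067753e-04,
        5.82284134e-03,  2.14055274e-05]), 'position': array([5.74590137e-01, 1.02690831e-04, 2.30609605e-01]), 'eef_rot': array([-5.54098516e-04,  7.07098217e-01,  7.07115035e-01, -3.62767899e-04]), 'contact_force': array([-0.27051827, -0.4343272 ,  0.03371443]), 'torque': array([0.00527188, 0.00540146, 0.04167899]), 'grasp_force': 0.0, 'gripper_width': 0.9975269853631661}
```

View pics/scene0.png

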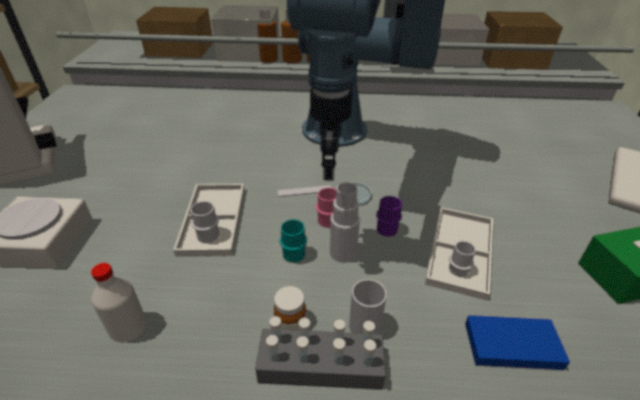

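View pics/side0.png

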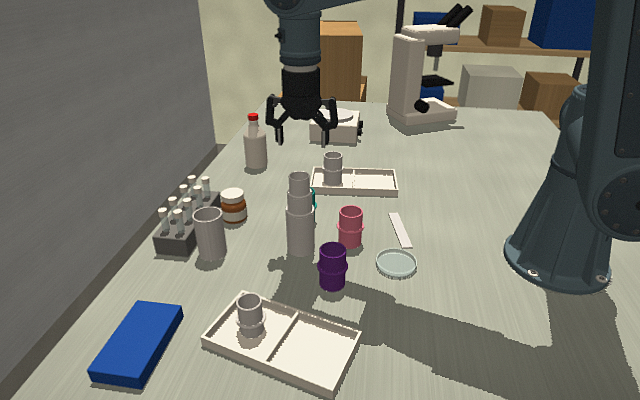

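Scene: the grey nest is at (346,225), with its top mouth at (347,188). There is a tray at left (212,218) with a grey beaker at (205,221), and one at right (462,252) with a grey beaker at (462,258). In the side view the nest top is at (299,177), and the trays are at (355,180) and (283,345).

Lookalikes in scene: pink (328,207), turquoise (293,240) and purple (389,215) are decoys. The spare large beaker at (368,305) and the tray beakers at (205,221) and (462,258) aren't meant either. I choose the grey stack at (346,225) and check it in a close crop.

```bash
python3 - <<'E'
from h import *
s=cv2.imread('pics/scene0.png');d=cv2.imread('pics/side0.png')
r=lambda im,x,y,w,h,W,H:cv2.resize(im[y:y+h,x:x+w],(W,H),interpolation=cv2.INTER_CUBIC)
top=np.hstack([r(s,310,170,80,100,240,300),r(d,260,160,80,100,240,300),r(d,190,280,100,94,320,300)])
bot=np.hstack([r(s,170,175,100,75,400,300),r(s,415,205,100,75,400,300)])
cv2.imwrite('pics/m1.png',np.vstack([top,bot]))
E
```

```text
(no output)
```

View pics/m1.png

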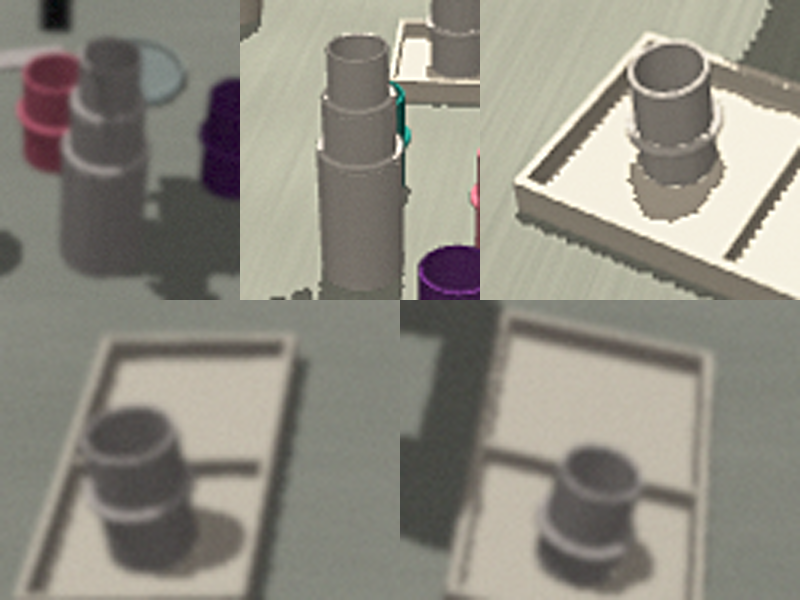

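Close crop: the stack is all grey with three steps, so the choice holds. Its small rim centre is at scene (347.7,187.7) and side (299,176). The left tray's beaker has its bead halfway up, so it is the medium one. The right tray's beaker has a low bead, so it is the small one.

```bash
python3 - <<'E'
from h import *
s=load('scene0');d=load('side0')
print('rim',tri([ray(s,347.7,187.7),ray(d,299,176)]))
print('medrim',tri([ray(s,346,206),ray(d,299.5,192.7)]))
print('largebase side',atz(d,299.5,256,0), atz(s,344,253,0))
for n,c in (('L',[(196.2,184.5),(244.2,184.5),(236,253),(177,252)]),('R',[(441,208),(493,218),(490,294),(429,287)])):
    X=np.array([atz(s,*p,.022) for p in c]);print(n,X.round(3).tolist(),X.mean(0).round(3),'len',[np.linalg.norm(X[i]-X[i-1]).round(3) for i in range(4)])
for n,c in (('Rs',[(245,293),(361,332),(328,393),(202,340)]),('Ls',[(313,168),(397,170),(398,194),(310,192)])):
    X=np.array([atz(d,*p,.022) for p in c]);print(n,X.round(3).tolist(),X.mean(0).round(3),'len',[np.linalg.norm(X[i]-X[i-1]).round(3) for i in range(4)])
E
```

```text
rim (array([0.57385302, 0.04035954, 0.1904644 ]), [np.float64(0.00033510787817974557), np.float64(0.0003351078781799109)])
medrim (array([0.57613539, 0.03756555, 0.14604497]), [np.float64(0.0030950046770701085), np.float64(0.003095004677070116)])
largebase side [0.57213617 0.06575897 0.        ] [0.57740586 0.04089118 0.        ]
L [[0.365, -0.366, 0.022], [0.357, -0.236, 0.022], [0.613, -0.204, 0.022], [0.617, -0.337, 0.022]] [ 0.488 -0.286  0.022] len [np.float64(0.254), np.float64(0.131), np.float64(0.258), np.float64(0.133)]
R [[0.425, 0.288, 0.022], [0.456, 0.412, 0.022], [0.697, 0.342, 0.022], [0.686, 0.219, 0.022]] [0.566 0.315 0.022] len [np.float64(0.27), np.float64(0.128), np.float64(0.251), np.float64(0.124)]
Rs [[0.65, 0.223, 0.022], [0.42, 0.287, 0.022], [0.461, 0.414, 0.022], [0.688, 0.346, 0.022]] [0.555 0.317 0.022] len [np.float64(0.129), np.float64(0.239), np.float64(0.133), np.float64(0.237)]
Ls [[0.607, -0.337, 0.022], [0.352, -0.363, 0.022], [0.35, -0.214, 0.022], [0.591, -0.189, 0.022]] [ 0.475 -0.276  0.022] len [np.float64(0.149), np.float64(0.256), np.float64(0.148), np.float64(0.242)]
```

View pics/wrist0.png

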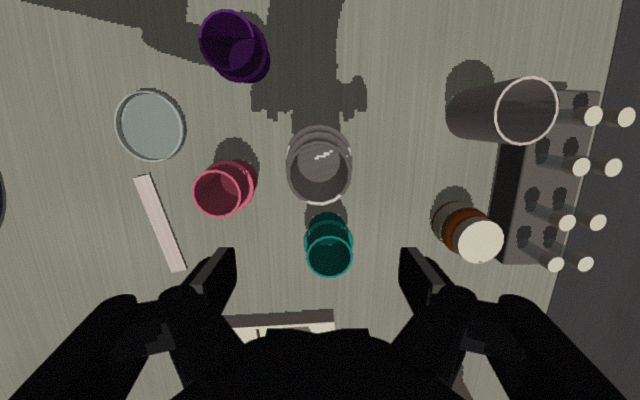

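```bash
python3 - <<'E'
from h import *
c=load('wrist0')
print(proj(c,[[.574,.040,.191],[.574,.040,.148],[.596,.04,.191],[.552,.04,.191]]))
E
```

```text
[[315.76532165 169.98159309]
 [316.04050979 161.23693719]
 [348.91762576 170.02601439]
 [282.62043992 169.97276052]]
```

Wrist view: the nest's small rim is centred at about (319,171), against a prediction of (316,170). So I use nest x≈0.576, y≈0.040. The fingers' x-line is clear of the decoys: turquoise (329,255) and pink (220,192) are both lower.

jog_arm --pt "0.8 0.06 0 0 0 0 1" --pt "1.6 0.06 0 0 0 0 1" --pt "1.6 0.06 0 0 0 0 1" --pt "1.6 0.06 1 0 0 0 0.8" --pt "1.6 0.06 2 0 0 0 0.8" --pt "1.6 0.06 2.6 0 0 0 0.8" --pt "1.6 0.06 3.05 0 0 0 0.8" --pt "1.6 0.06 3.05 0 0 0 0.8" --pt "1.6 0.06 3.05 0 0 0 0.8" --force 40

```text
time_s: 1.05
position: [0.5769, 0.0398, 0.1556]
eef_rot: [0.0, 0.707, 0.707, 0.0]
contact_force: [0.3, 0.8, 0.7]
gripper_width: 0.801
grasp_force: 0.0
```

```bash
python3 - <<'E'
from h import *
shot('wrist','w1');d,_=shot('side','s1')
w=cv2.imread('pics/w1.png')
cv2.imwrite('pics/m2.png',np.hstack([cv2.resize(w[100:400,170:470],(400,400)),cv2.resize(d[120:270,225:375],(400,400))]))
E
```

```text
(no output)
```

View pics/m2.png

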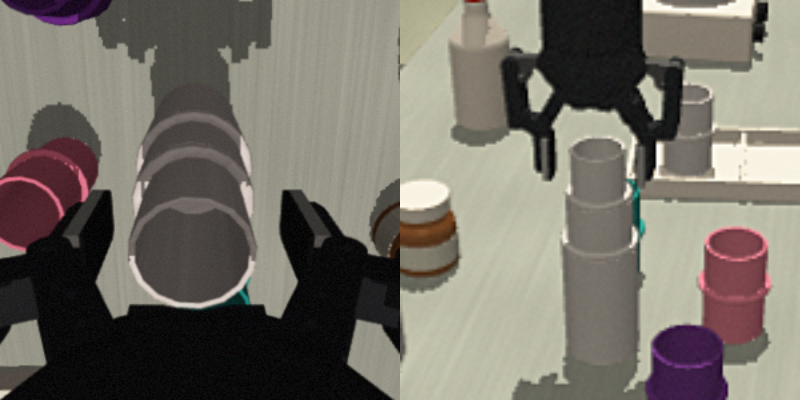

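Wrist crop: the rim is centred between the fingers to about 1 mm (193 against 196). The side view agrees (598 against 597), with the tips between the small rim and the bead. Closing now.

jog_arm --pt "0 0 0 0 0 0 0.4" --pt "0 0 0 0 0 0 0.4" --pt "0 0 0 0 0 0 0.4" --pt "0 0 0 0 0 0 0.4" --pt "0 0 0 0 0 0 0.4" --pt "0 0 0 0 0 0 0.4" --pt "0 0 0 0 0 0 0.4" --pt "0 0 0 0 0 0 0.4" --force 40

```text
time_s: 1.95
position: [0.5771, 0.0399, 0.1562]
eef_rot: [0.001, 0.707, 0.707, 0.0]
contact_force: [-1.6, -0.2, 5.9]
gripper_width: 0.508
grasp_force: 41.0
```

jog_arm --pt "0 0 -0.1 0 0 0 0.4" --pt "0 0 -0.2 0 0 0 0.4" --pt "0 0 -0.3 0 0 0 0.4" --pt "0 0 -0.45 0 0 0 0.4" --pt "0 0 -0.6 0 0 0 0.4" --pt "0 0 -0.75 0 0 0 0.4" --pt "0 0 -0.9 0 0 0 0.4" --pt "0 0 -1.05 0 0 0 0.4" --pt "0 0 -1.2 0 0 0 0.4" --pt "0 0 -1.2 0 0 0 0.4"

```text
time_s: 2.95
position: [0.577, 0.04, 0.1858]
eef_rot: [0.001, 0.707, 0.707, 0.0]
contact_force: [-0.5, -0.3, -0.4]
gripper_width: 0.509
grasp_force: 40.7
```

```bash
python3 - <<'E'
from h import *
s,_=shot('scene','s2a');d,_=shot('side','s2')
cv2.imwrite('pics/m3.png',np.hstack([cv2.resize(s[130:280,275:425],(400,400)),cv2.resize(d[110:260,225:375],(400,400))]))
E
```

```text
(no output)
```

View pics/m3.png

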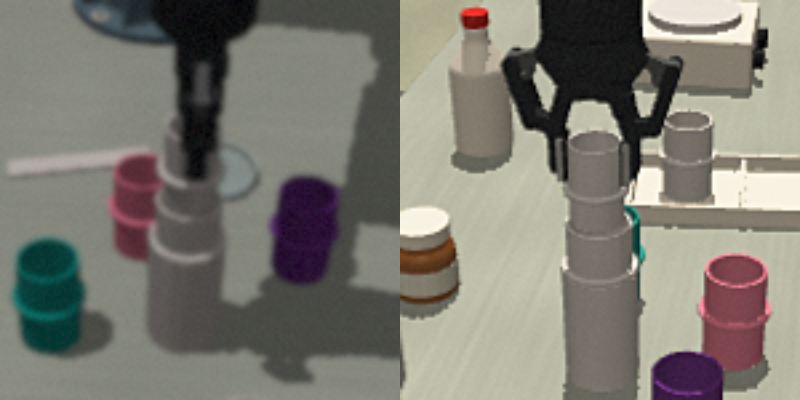

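The small beaker has come out alone: its bead is clear above the medium rim (side crop 597,200 against 599,225), and the medium and large are unmoved. Next I carry it to the right tray's empty bay at about (0.501, 0.333).

jog_arm --pt "0 0 -0.6 0 0 0 0.4" --pt "0 0 -1.2 0 0 0 0.4" --pt "0.8 -0.2 -1.6 0 0 0 0.4" --pt "2.2 -0.6 -1.6 0 0 0 0.4" --pt "3.8 -1 -1.6 0 0 0 0.4" --pt "5.4 -1.4 -1.6 0 0 0 0.4" --pt "7 -1.8 -1.6 0 0 0 0.4" --pt "8.6 -2.2 -1.6 0 0 0 0.4" --pt "10.2 -2.6 -1.6 0 0 0 0.4" --pt "11.2 -2.9 -1.6 0 0 0 0.4"

```text
time_s: 4.05
position: [0.5035, 0.3229, 0.227]
eef_rot: [0.0, 0.706, 0.708, 0.001]
contact_force: [0.8, 0.7, 0.5]
gripper_width: 0.508
grasp_force: 40.8
```

jog_arm --pt "0.5 -0.15 0 0 0 0 0.4" --pt "0.5 -0.15 1 0 0 0 0.4" --pt "0.5 -0.15 2 0 0 0 0.4" --pt "0.5 -0.15 3 0 0 0 0.4" --pt "0.5 -0.15 4 0 0 0 0.4" --pt "0.5 -0.15 5 0 0 0 0.4" --pt "0.5 -0.15 5.5 0 0 0 0.4" --pt "0.5 -0.15 5.5 0 0 0 0.4"

```text
time_s: 4.85
position: [0.4995, 0.3315, 0.0862]
eef_rot: [-0.001, 0.707, 0.707, -0.002]
contact_force: [-0.4, 0.2, -0.8]
gripper_width: 0.518
grasp_force: 40.8
```

jog_arm --pt "0 0 0.5 0 0 0 0.4" --pt "0 0 1 0 0 0 0.4" --pt "0 0 1.4 0 0 0 0.4" --pt "0 0 1.55 0 0 0 0.4" --pt "0 0 1.65 0 0 0 0.4" --pt "0 0 1.72 0 0 0 0.4" --pt "0 0 1.72 0 0 0 0.4"

```text
time_s: 5.55
position: [0.5004, 0.3326, 0.0446]
eef_rot: [0.0, 0.707, 0.707, 0.0]
contact_force: [0.9, -0.1, -0.2]
gripper_width: 0.509
grasp_force: 40.8
```

```bash
python3 - <<'E'
from h import *
d,_=shot('side','s3');s,_=shot('scene','s3b')
cv2.imwrite('pics/m4.png',np.hstack([cv2.resize(d[220:400,190:370],(400,400)),cv2.resize(s[170:310,390:530],(400,400))]))
E
```

```text
(no output)
```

View pics/m4.png

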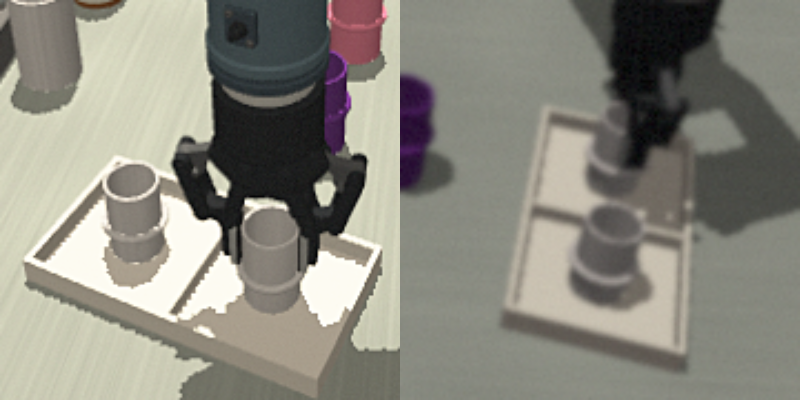

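The small beaker hangs upright over the empty bay (side crop 270,260), just above the floor. I lower it to touch and release.

jog_arm --pt "0 0 0.06 0 0 0 0.4" --pt "0 0 0.1 0 0 0 0.4" --pt "0 0 0.14 0 0 0 0.4" --pt "0 0 0.14 0 0 0 0.4" --pt "0 0 0.14 0 0 0 0.4"

```text
time_s: 6.15
position: [0.5002, 0.3325, 0.041]
eef_rot: [-0.0, 0.707, 0.707, -0.0]
contact_force: [0.4, -0.0, -0.5]
gripper_width: 0.51
grasp_force: 40.8
```

jog_arm --pt "0 0 0.05 0 0 0 0.4" --pt "0 0 0.08 0 0 0 0.4" --pt "0 0 0.08 0 0 0 0.4" --pt "0 0 0.08 0 0 0 0.4"

```text
time_s: 6.55
position: [0.5005, 0.3327, 0.0402]
eef_rot: [0.0, 0.707, 0.707, 0.0]
contact_force: [-2.2, -1.5, 7.6]
gripper_width: 0.512
grasp_force: 41.6
```

jog_arm --pt "0 0 0 0 0 0 0.75" --pt "0 0 0 0 0 0 0.75" --pt "0 0 0 0 0 0 0.75" --pt "0 0 0 0 0 0 0.75" --pt "0 0 0 0 0 0 0.75" --pt "0 0 -0.5 0 0 0 0.75" --pt "0 0 -1.5 0 0 0 0.75" --pt "0 0 -3 0 0 0 0.8" --pt "0 0 -4.5 0 0 0 0.8" --pt "0 0 -6 0 0 0 0.8"

```text
time_s: 7.55
position: [0.5002, 0.3325, 0.1915]
eef_rot: [0.0, 0.707, 0.707, 0.0]
contact_force: [0.8, 0.6, -0.2]
gripper_width: 0.8
grasp_force: 0.0
```

jog_arm --pt "-1 0.3 -1 0 0 0 0.95" --pt "-2.5 0.7 -1 0 0 0 0.95" --pt "-4 1.1 -1 0 0 0 0.95" --pt "-5.5 1.5 -1 0 0 0 0.95" --pt "-7 1.9 -1 0 0 0 0.95" --pt "-8.5 2.3 -1 0 0 0 0.95" --pt "-10 2.7 -1 0 0 0 0.95" --pt "-11 2.9 -1 0 0 0 0.95" --pt "-11.7 3.04 -1 0 0 0 0.95" --pt "-11.7 3.04 -1 0 0 0 0.95"

```text
time_s: 8.55
position: [0.5768, 0.0377, 0.215]
eef_rot: [0.001, 0.708, 0.706, 0.0]
contact_force: [0.2, -0.0, 0.3]
gripper_width: 0.953
grasp_force: 0.0
```

```bash
python3 - <<'E'
from h import *
w,c=shot('wrist','w4');d,_=shot('side','s4');s,_=shot('scene','s4b')
print(readout.get_state()['position'],proj(c,[[.576,.04,.148]]))
cv2.imwrite('pics/m5.png',np.vstack([np.hstack([cv2.resize(d[220:400,190:370],(300,300)),cv2.resize(d[140:290,225:375],(300,300))]),np.hstack([cv2.resize(w[50:250,220:420],(300,300)),cv2.resize(s[130:280,275:425],(300,300))])]))
E
```

```text
[0.57613921 0.04062063 0.21454535] [[315.33191198 210.96853903]]
```

View pics/m5.png

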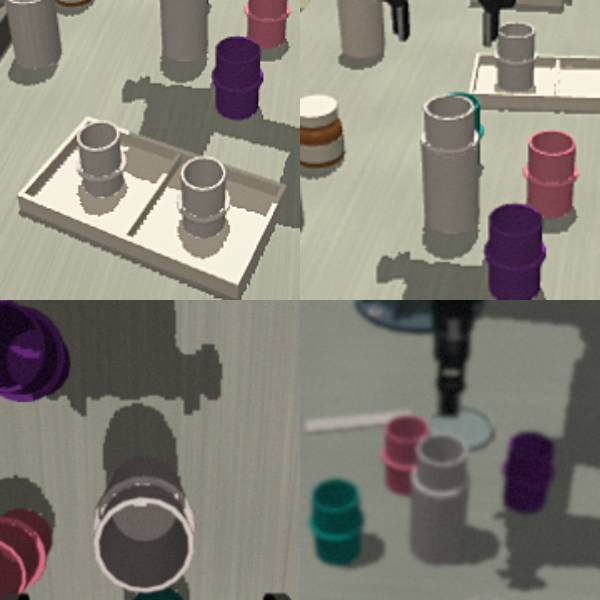

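The small beaker stands upright in its bay (side crop 205,200). The medium rim in the wrist view is at (316,212), against (315,211) predicted from (0.576, 0.040, 0.148), so it is well centred. Descending on it.

jog_arm --pt "0 0 1 0 0 0 0.95" --pt "0 0 2 0 0 0 0.95" --pt "0 0 3 0 0 0 0.95" --pt "0 0 3.6 0 0 0 0.95" --pt "0 0 4.04 0 0 0 0.95" --pt "0 0 4.04 0 0 0 0.95" --pt "0 0 4.04 0 0 0 0.95"

```text
time_s: 9.4
position: [0.5768, 0.0402, 0.1138]
eef_rot: [0.0, 0.707, 0.707, 0.0]
contact_force: [0.0, 0.1, -0.3]
gripper_width: 0.946
grasp_force: 0.0
```

jog_arm --pt "0 0 0 0 0 0 0.5" --pt "0 0 0 0 0 0 0.5" --pt "0 0 0 0 0 0 0.5" --pt "0 0 0 0 0 0 0.5" --pt "0 0 0 0 0 0 0.5" --pt "0 0 0 0 0 0 0.5" --pt "0 0 0 0 0 0 0.5" --pt "0 0 0 0 0 0 0.5"

```text
time_s: 10.2
position: [0.5772, 0.0399, 0.1146]
eef_rot: [0.001, 0.707, 0.707, 0.001]
contact_force: [-1.9, -0.7, 6.0]
gripper_width: 0.628
grasp_force: 42.3
```

jog_arm --pt "0 0 -0.08 0 0 0 0.5" --pt "0 0 -0.16 0 0 0 0.5" --pt "0 0 -0.24 0 0 0 0.5" --pt "0 0 -0.32 0 0 0 0.5" --pt "0 0 -0.4 0 0 0 0.5" --pt "0 0 -0.48 0 0 0 0.5" --pt "0 0 -0.56 0 0 0 0.5" --pt "0 0 -0.64 0 0 0 0.5" --pt "0 0 -0.72 0 0 0 0.5" --pt "0 0 -0.72 0 0 0 0.5"

```text
time_s: 11.2
position: [0.5765, 0.04, 0.1314]
eef_rot: [0.0, 0.707, 0.707, 0.0]
contact_force: [0.3, -0.0, -2.4]
gripper_width: 0.631
grasp_force: 42.2
```

```bash
python3 - <<'E'
from h import *
d,_=shot('side','s5')
cv2.imwrite('pics/m6.png',np.hstack([cv2.resize(cv2.imread('pics/s4.png')[130:280,225:375],(400,400)),cv2.resize(d[130:280,225:375],(400,400))]))
print(readout.get_state()['contact_force'])
E
```

```text
[ 0.74067392  0.3868594  -2.03360701]
```

View pics/m6.png

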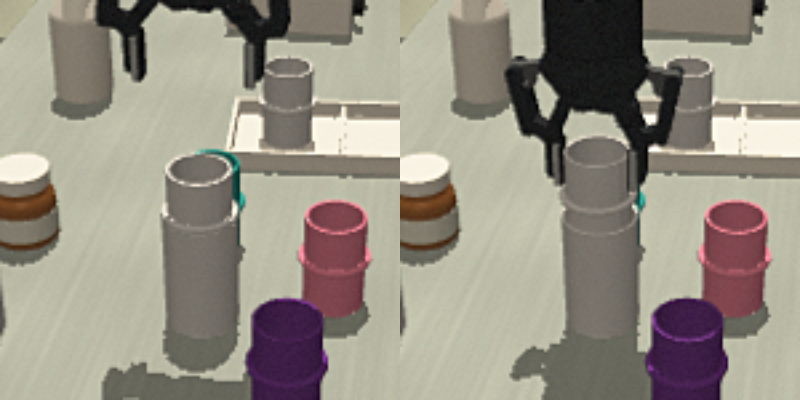

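The medium's bead has risen off the large rim (side crop 598,197 against 600,215) and the large beaker is still in place. I keep lifting slowly.

jog_arm --pt "0 0 -0.12 0 0 0 0.5" --pt "0 0 -0.24 0 0 0 0.5" --pt "0 0 -0.38 0 0 0 0.5" --pt "0 0 -0.52 0 0 0 0.5" --pt "0 0 -0.68 0 0 0 0.5" --pt "0 0 -0.84 0 0 0 0.5" --pt "0 0 -1 0 0 0 0.5" --pt "0 0 -1.16 0 0 0 0.5" --pt "0 0 -1.32 0 0 0 0.5" --pt "0 0 -1.5 0 0 0 0.5"

```text
time_s: 12.25
position: [0.5762, 0.04, 0.1688]
eef_rot: [-0.0, 0.707, 0.707, -0.0]
contact_force: [-0.2, 0.1, -1.7]
gripper_width: 0.63
grasp_force: 42.3
```

jog_arm --pt "0 0 -0.5 0 0 0 0.5" --pt "0 0 -1.2 0 0 0 0.5" --pt "0 0 -2 0 0 0 0.5" --pt "-0.8 -0.4 -2.2 0 0 0 0.5" --pt "-2 -1 -2.2 0 0 0 0.5" --pt "-3.4 -1.6 -2.2 0 0 0 0.5" --pt "-4.8 -2.3 -2.2 0 0 0 0.5" --pt "-6.2 -2.9 -2.2 0 0 0 0.5" --pt "-7.6 -3.6 -2.2 0 0 0 0.5" --pt "-9 -4.2 -2.2 0 0 0 0.5"

```text
time_s: 13.25
position: [0.4705, -0.1863, 0.2246]
eef_rot: [0.001, 0.707, 0.707, 0.0]
contact_force: [0.0, 0.8, -2.0]
gripper_width: 0.631
grasp_force: 42.5
```

jog_arm --pt "-1.4 -0.7 0 0 0 0 0.5" --pt "-2.8 -1.3 0 0 0 0 0.5" --pt "-3.8 -1.8 0 0 0 0 0.5" --pt "-4.24 -2 0 0 0 0 0.5" --pt "-4.24 -2 1 0 0 0 0.5" --pt "-4.24 -2 2 0 0 0 0.5" --pt "-4.24 -2 3 0 0 0 0.5" --pt "-4.24 -2 4 0 0 0 0.5" --pt "-4.24 -2 4 0 0 0 0.5"

```text
time_s: 14.15
position: [0.4198, -0.2885, 0.1207]
eef_rot: [-0.003, 0.707, 0.707, 0.0]
contact_force: [-1.0, 0.7, -1.8]
gripper_width: 0.63
grasp_force: 42.8
```

jog_arm --pt "0 0 0.6 0 0 0 0.5" --pt "0 0 1.2 0 0 0 0.5" --pt "0 0 1.8 0 0 0 0.5" --pt "0 0 2.1 0 0 0 0.5" --pt "0 0 2.25 0 0 0 0.5" --pt "0 0 2.32 0 0 0 0.5" --pt "0 0 2.32 0 0 0 0.5"

```text
time_s: 14.85
position: [0.4217, -0.2913, 0.0662]
eef_rot: [0.0, 0.707, 0.707, -0.0]
contact_force: [0.1, -0.2, -1.1]
gripper_width: 0.63
grasp_force: 42.9
```

```bash
python3 - <<'E'
from h import *
d,_=shot('side','s7');s,_=shot('scene','s7b')
cv2.imwrite('pics/m7.png',np.hstack([cv2.resize(d[110:260,270:420],(400,400)),cv2.resize(s[150:300,150:300],(400,400))]))
E
```

```text
(no output)
```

View pics/m7.png

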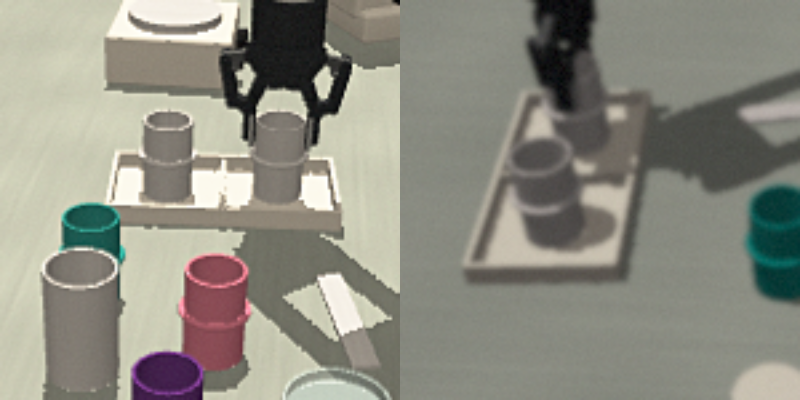

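The medium hangs upright over its empty bay (side crop 280,165), and the large beaker stands empty in its place. I lower the last few mm to contact.

jog_arm --pt "0 0 0.06 0 0 0 0.5" --pt "0 0 0.12 0 0 0 0.5" --pt "0 0 0.17 0 0 0 0.5" --pt "0 0 0.22 0 0 0 0.5" --pt "0 0 0.22 0 0 0 0.5" --pt "0 0 0.22 0 0 0 0.5"

```text
time_s: 15.55
position: [0.4212, -0.2909, 0.06]
eef_rot: [-0.0, 0.707, 0.707, 0.0]
contact_force: [-0.2, -0.6, -1.1]
gripper_width: 0.629
grasp_force: 42.9
```

jog_arm --pt "0 0 0.04 0 0 0 0.5" --pt "0 0 0.07 0 0 0 0.5" --pt "0 0 0.07 0 0 0 0.5" --pt "0 0 0.07 0 0 0 0.5"

```text
time_s: 15.95
position: [0.4214, -0.2914, 0.0596]
eef_rot: [0.0, 0.707, 0.707, -0.0]
contact_force: [-4.7, 2.5, 11.6]
gripper_width: 0.634
grasp_force: 43.8
```

In contact. Releasing and rising.

jog_arm --pt "0 0 -0.03 0 0 0 0.9" --pt "0 0 -0.03 0 0 0 0.9" --pt "0 0 -0.03 0 0 0 0.9" --pt "0 0 -0.03 0 0 0 0.9" --pt "0 0 -0.03 0 0 0 0.9" --pt "0 0 -0.5 0 0 0 0.9" --pt "0 0 -1.5 0 0 0 0.9" --pt "0 0 -3 0 0 0 0.9" --pt "0 0 -4.5 0 0 0 0.9" --pt "0 0 -5.5 0 0 0 0.9"

```text
time_s: 16.95
position: [0.422, -0.2917, 0.1996]
eef_rot: [0.002, 0.707, 0.707, -0.0]
contact_force: [0.7, 0.1, 0.5]
gripper_width: 0.9
grasp_force: 0.0
```

jog_arm --pt "0 0 -0.5 0 0 0 0.9" --pt "0 0 -0.5 0 0 0 0.9" --pt "0 0 -0.5 0 0 0 0.9"

```text
time_s: 17.25
position: [0.4208, -0.2905, 0.2074]
eef_rot: [-0.001, 0.707, 0.707, 0.0]
contact_force: [-0.7, 0.3, -1.2]
gripper_width: 0.899
grasp_force: 0.0
```

```bash
python3 - <<'E'
from h import *
d,_=shot('side','s8')
cv2.imwrite('pics/m8.png',d[100:400,150:450])
print(readout.get_state()['position'])
E
```

```text
[ 0.42055004 -0.29024453  0.20669174]
```

View pics/m8.png

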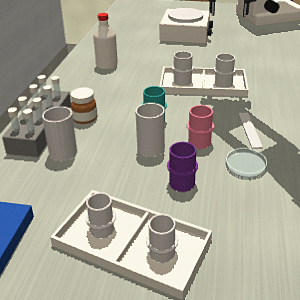

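The medium (crop 225,70) and the small (crop 162,237) both stand upright in their bays, the large (150,130) is in place, and the gripper is clear.

```bash
python3 -c "
from h import *
print(workorder.sign_off())"
```

```text
the job is handed in; nothing more can be done
None
```

I handed the job in at about 17 s of the 64 s allowed, with the small and medium beakers upright in the empty bays of their matching trays and the large one where it began; sign-off gave no verdict.

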